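# Pack the frame corner and the hand bridge into the carry box

### The arm

A 6-joint arm with a two-finger parallel gripper is mounted at the origin on the work surface. World frame = base frame: x ahead of the robot, y to its left, z up, the work surface at z = 0. Lengths are in m, angles in rad, forces in N, time in s.
With the tool pointing down it reaches from about 0.325 to 0.85 m from the base axis. Payload 4.4 kg.
Tool frame: the origin (TCP) lies between the finger pads; the fingertips stand 17 mm ahead of it and the grasp point (between the pads) lies 2 mm behind it; z points along the fingers, y is the line along which they close (so a half turn about z gives the same grasp; the last joint's range is limited). The gripper opens to 94 mm and grips with 3 to 60 N. Pads are 16 mm wide; open, the fingers measure 119 mm over their backs; the gripper's body (75 mm by 177 mm) begins 78 mm behind the grasp point.
Start: joints at [-1.347, 0.207, 1.542, -0, 1.393, -0.15], TCP at [0.21, -0.535, 0.222] pointing down, gripper open.
Joint ranges: [-2.73, 2.73], [-0.86, 2.22], [0.23, 2.46], [-1.11, 4.25], [0.08, 2.63], [-2.82, 2.82]. Speed limits (rad/s): [2.79, 2.79, 3.14, 3.14, 3.14, 3.14].

### API

Orientations are given as a unit quaternion [w, x, y, z].
In Python, from rig import env gives the robot as it stands. Calls block until the motion is done:
- env.reach(position, orientation): joint-space move of the TCP to a pose.
- env.move_linear(position, rot=None, speed=0.15, until_force=None): straight line of the TCP; rot=None keeps the orientation; speed is the mean speed in m/s. With until_force (N) it stops when the force on the tool has changed by that much, and returns True; else False.
- env.move_joints(angles): joint-space move.
- env.set_gripper(opening, strength=None): finger opening in m; strength is the grip in N (None keeps the last); returns when the fingers have stopped.
- env.wait(seconds).
- env.inverse_kinematics(position, orientation): joint angles nearest the present ones, or None.
- env.grab_frame(name): name is "scene" or "top"; returns a dict with "image" (480x640x3 uint8, red, green, blue), "depth" (480x640 float32, m along the optical axis (not along the pixel's ray), 0 where there is no reading), "fx", "fy", "cx", "cy" (pixels), "R" (3x3) and "t" (3): a world point X has camera coordinates R X + t. Camera axes: x right, y down, z forward; pixel columns grow to the right and rows downward; lengths in m; the calibration is good to about 2 mm. A picture is of the moment at which its call begins.
A pose or a line that the arm cannot do raises env.Unreachable and nothing moves.
- env.job_done(): hands the job in; it is judged then, once.
Readings, each from a call of its own:
- env.current_clock(): time.
- env.current_joint_positions(): joint angles.
- env.current_joint_velocities(): joint speeds.
- env.current_joint_efforts(): joint torques, N m.
- env.current_eef_pos(): TCP position.
- env.current_eef_rot(): TCP orientation.
- env.current_contact_force(): force on the tool from outside, world axes, zero at the start.
- env.current_moment(): the same for the moment, N m.
- env.current_width(): finger opening in m.
- env.current_grasp_force(): force on a finger pad.
Only numpy, scipy, OpenCV 4.12 (cv2) and the standard library are available. Lean on these libraries where they do the work, as an engineer would, in place of code of your own. Each camera call takes 0.05 s, during which the arm holds its last target. There are 200 camera calls.

### The job

Pack the small L-shaped frame corner and the wooden hand bridge into the open plywood box. Both have to end right down on the box floor: the corner lying flat between the bridge's two feet, under its board, and the bridge upright with its board level with the rim and only its handle sticking out. Set the parts down rather than dropping them, and leave the big L-shaped frame corner where it is.

Things in the scene. Friction and masses are not known exactly. Their poses are not given: they have to be found in the camera images.
- box: Open-topped plywood box, fixed to the table: 206 x 156 x 50 mm outside, walls and floor 8 mm thick, so 190 x 140 mm inside and 42 mm deep. Origin at the centre of its underside, on the table; x along its long side, y along its short side, z up.
- corner: The small wooden frame corner: a flat L lying flat, 22 mm thick, legs 24 mm wide, 100 and 75 mm long outside; 0.07 kg. Origin: middle of the long leg, on its underside (a good grip, 24 mm across). x along the long leg (-50 to 50 mm, 24 mm wide in y); the short leg turns off at the +x end (x 26 to 50 mm) and reaches y = +63 mm; z up.
- bridge: Hand bridge: wood board 174 x 106 x 12 mm on two feet 30 mm high, 14 mm thick, across its ends, 146 mm apart. Centred on top a darker handle rib 70 (x) x 20 (y) x 36 mm high. Board top at 42 mm, handle top at 78 mm; 0.24 kg. Origin: centre, level with the feet's undersides; x from foot to foot, z up; same either way round. In the box: 8 mm spare at each end, 17 mm at each side; nothing enters under it.
- big_corner: The big wooden frame corner, not to be moved: the same flat L of the same wood, 22 mm thick, legs 24 mm wide, but 160 and 130 mm long outside, too long for the box. Origin at the middle of its long leg, on the underside; x along the long leg.
Things that resemble listed ones, but are neither listed nor needed, are in the scene too. What is shaped like the bridge but purple is not meant.

How it is judged:
By the outcome, as a careful person would: the job done as asked, in the order asked, and still so for the second after the job is handed in, with the robot touching nothing.
It also fails if it takes over 61 s, if anything falls off the work surface, if the arm or the gripper's body presses on something with over 40 N, if the wrist force passes 120 N, or if a joint passes its speed limit or range.

## Working session

There is one attempt and no reset: what is moved stays moved. The work goes in short steps, each a Python script; the robot and the scene stay as the last script left them, time stands still between calls to the robot, and variables do not carry over. Pictures are saved under pics/ and viewed, at most 10 in all, crops included, and the job is handed in when it is done.

```bash
mkdir -p pics; ls
cat > h.py <<'E'
import numpy as np, cv2, pickle
def cloud(f):
    v,u=np.mgrid[0:480,0:640]; d=f["depth"]
    P=np.stack([(u-f["cx"])/f["fx"]*d,(v-f["cy"])/f["fy"]*d,d],-1)
    W=(P-np.array(f["t"]))@np.array(f["R"])
    W[d==0]=np.nan
    return W
E
python3 - <<'E'
from rig import env
from h import *
for n in("top","scene"):
    f=env.grab_frame(n); pickle.dump({k:f[k] for k in f},open(n+"0.pkl","wb"))
    cv2.imwrite(f"pics/{n}0.png",f["image"][:,:,::-1]); print(n,-np.array(f["R"]).T@f["t"],f["fx"])
E
```

```text
pics
top [0.31280473 0.01823736 1.0977283 ] 494.92811815248905
scene [1.03500028 0.68023388 1.00322799] 592.2214451418874
```

View pics/top0.png

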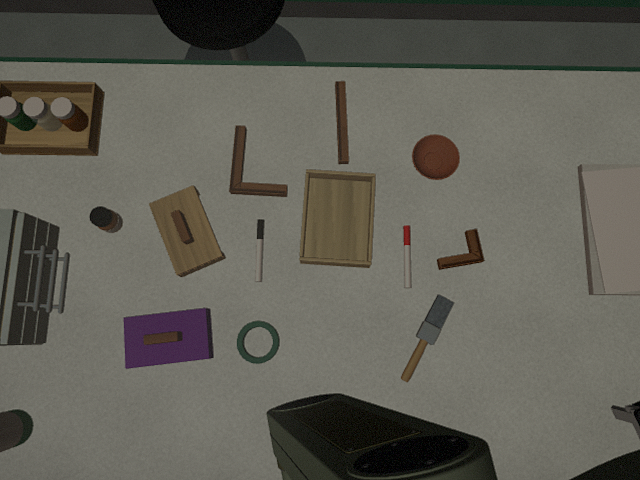

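View pics/scene0.png

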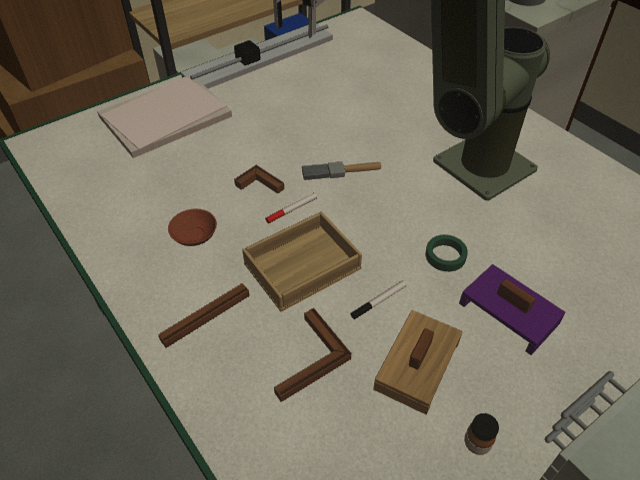

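The top image has two L corners: the big one at (255,165) and the small one at (462,252), whose legs are clearly shorter. Of the two bridges, the wooden one at (187,230) fits and the purple one at (168,338) is excluded. The box is at (338,218), and the stick at (342,122) is a decoy. Next I'll measure these and confirm them in one crop.

```bash
cat >> h.py <<'E'
def segs(f,roi,zlo,zhi):
    """world points in roi (u0,v0,u1,v1) with height in the band, biggest blob"""
    W=cloud(f); m=np.zeros((480,640),np.uint8); u0,v0,u1,v1=roi
    z=W[v0:v1,u0:u1,2]; m[v0:v1,u0:u1]=(z>zlo)&(z<zhi)
    n,l,s,c=cv2.connectedComponentsWithStats(m)
    k=1+np.argmax(s[1:,4]); return W[l==k], l==k
def rect(P):
    (x,y),(w,h),a=cv2.minAreaRect((P[:,:2]*1000).astype(np.float32))
    if w<h: w,h,a=h,w,a+90
    return np.round([x,y,w,h,(a+90)%180-90],1)
E
python3 - <<'E'
from h import *
f=pickle.load(open("top0.pkl","rb")); im=f["image"][:,:,::-1]
W=cloud(f)
print("table z",np.nanmedian(W[280:380,220:400,2]),"box floor",np.nanmedian(W[200:240,320:360,2]))
for n,roi,a,b in [("bridge",(140,175,235,285),.032,.05),("handle",(140,175,235,285),.06,.09),("box",(290,160,385,275),.04,.06),("corner",(425,220,495,280),.012,.035),("big",(220,115,295,205),.012,.035)]:
    P,m=segs(f,roi,a,b); print(n,len(P),rect(P),np.median(P[:,2]).round(4), P[:,:2].mean(0).round(4))
A=cv2.resize(im[215:285,425:495],(400,400),interpolation=cv2.INTER_CUBIC); B=cv2.resize(im[180:285,135:240],(400,400),interpolation=cv2.INTER_CUBIC)
cv2.imwrite("pics/crop.png",np.hstack([A,B]))
E
```

```text
table z -0.001186534529017552 box floor 0.0068052214334083615
bridge 3454 [540.4 323.7 176.6 106.6  24.6] 0.0406 [0.5375 0.3214]
handle 349 [539.1 322.9  70.1  20.8  23.8] 0.076 [0.5383 0.3212]
box 1245 [571.9  -9.6 206.9 156.2  -3.1] 0.0481 [ 0.5698 -0.0099]
corner 766 [ 508.1 -279.2  101.9   74.8  -79.2] 0.0206 [ 0.4978 -0.2927]
big 1268 [709.6 168.2 161.6 130.5  -2.6] 0.0207 [0.6811 0.1948]
```

View pics/crop.png

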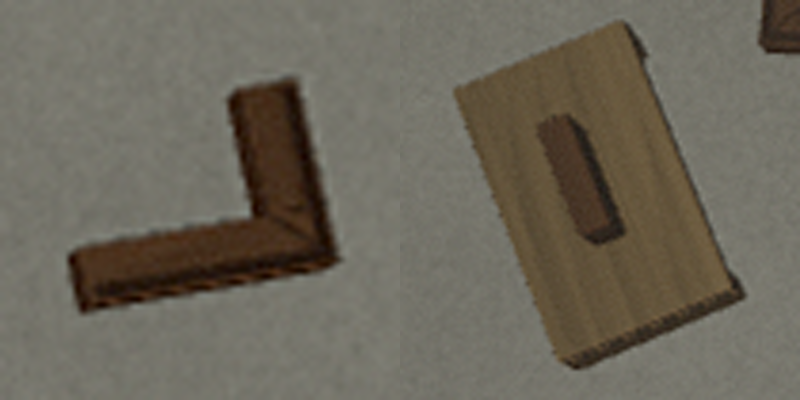

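The crop confirms both choices. The small L is 102x75 mm, with its long leg along world -y and its short leg towards +x. The wooden bridge has a dark handle. I'll pack the corner first.

```bash
cat >> h.py <<'E'
from scipy.spatial.transform import Rotation as Ro
def q(deg):
    return np.roll((Ro.from_euler("z",deg,degrees=True)*Ro.from_euler("x",180,degrees=True)).as_quat(),1)
def off(c,deg,x,y): 
    a=np.radians(deg); return np.array(c)+[np.cos(a)*x-np.sin(a)*y,np.sin(a)*x+np.cos(a)*y]
BOX=[.5719,-.0096]; BY=-3.1
E
python3 - <<'E'
from rig import env
from h import *
c=off([.5081,-.2792],-79.2,0,-.0255); p=off(BOX,BY,0,-.0255); print(c,p)
env.set_gripper(.06,30)
env.reach([*c,.10],q(-79.2)); print(env.current_joint_positions())
env.move_linear([*c,.020],speed=.1,until_force=8)
print(env.current_eef_pos()); env.set_gripper(.0,30); print(env.current_width(),env.current_grasp_force())
env.move_linear([*c,.14]); print(env.current_width())
env.reach([*p,.14],q(BY)); print(env.current_joint_positions(),env.current_eef_pos())
env.move_linear([*p,.045],speed=.12)
print(env.move_linear([*p,.0265],speed=.02,until_force=4),env.current_eef_pos(),env.current_contact_force())
env.set_gripper(.05); env.move_linear([*p,.16]); 
print(env.current_width(),env.current_clock())
b=[.5394,.3233]
env.reach([*b,.16],q(24.3)); print(env.current_joint_positions())
f=env.grab_frame("top"); pickle.dump(dict(f),open("top1.pkl","wb"))
P,m=segs(f,(308,177,370,262),.018,.04); print(rect(P),np.median(P[:,2]),env.current_clock())
g=env.grab_frame("scene")
cv2.imwrite("pics/a1.png",np.hstack([cv2.resize(f["image"][155:275,280:400],(400,400)),cv2.resize(g["image"][190:330,230:370],(400,400))])[:,:,::-1])
E
```

```text
[ 0.48305168 -0.28397822] [ 0.57052099 -0.03506269]
[-6.86482973e-01  3.06343853e-01  1.68880017e+00 -1.46953018e-04
  1.14594077e+00  2.26688849e+00]
[ 0.48360521 -0.28445289  0.02061396]
0.02340279867307053 29.99172806739807
0.023733252184703593
[-2.13632307e-01  2.80054692e-01  1.63194255e+00 -6.83442966e-04
  1.23080555e+00  1.41290746e+00] [ 0.57007897 -0.03568351  0.13928752]
True [ 0.57027049 -0.03500164  0.02814817] [ 0.17617548 -0.450396    4.60023814]
0.04976411231404125 9.825
[ 4.00788972e-01  3.72308082e-01  1.46413431e+00 -6.49036393e-04
  1.30561333e+00  1.54908638e+00]
[571.4 -10.7 101.5  74.4  -3.1] 0.028740885573399454 11.225
```

View pics/a1.png

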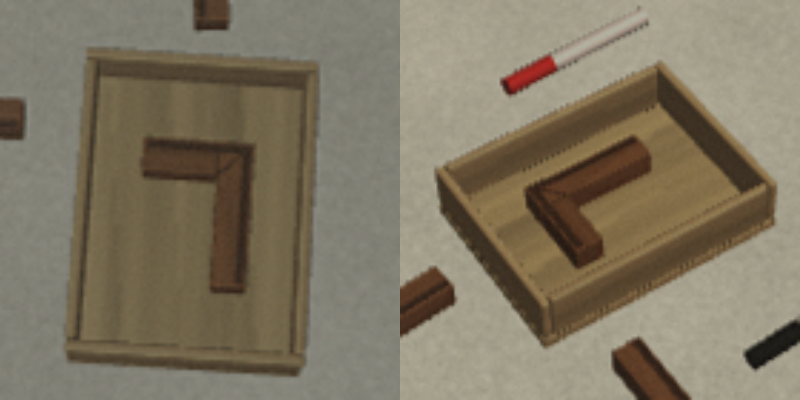

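The corner lies flat and centred in the box, at (199,210) in the left crop, with its top at the expected 30 mm. The bridge is next.

Run:
```python
from rig import env
from h import *
b=[.5394,.3233]
env.move_linear([*b,.062],speed=.1,until_force=8); print(env.current_eef_pos())
env.set_gripper(0,40); print(env.current_width(),env.current_grasp_force())
env.move_linear([*b,.16]); print(env.current_width())
env.reach([*BOX,.16],q(BY)); env.wait(.3); print(env.current_eef_pos(),env.current_contact_force())
env.move_linear([*BOX,.118],speed=.08)
for n in("top","scene"):
    f=env.grab_frame(n); pickle.dump(dict(f),open(n+"2.pkl","wb"))
    if n=="scene": s=f
    else: t=f
P,m=segs(t,(270,140,410,300),.08,.105); print(len(P),rect(P),np.median(P[:,2]),env.current_clock())
cv2.imwrite("pics/a2.png",np.hstack([cv2.resize(t["image"][140:290,265:415],(400,400)),cv2.resize(s["image"][170:330,220:380],(400,400))])[:,:,::-1])
```

```text
[0.54017335 0.32366544 0.06295425]
0.019626300451632217 39.994463324546814
0.019872499058307125
[ 0.57201894 -0.00866699  0.16002342] [-0.38961789 -0.28026662 -2.49040408]
60 [ 6.108e+02 -5.850e+01  2.950e+01  1.310e+01  1.000e-01] 0.09650743047180838 16.125
```

View pics/a2.png

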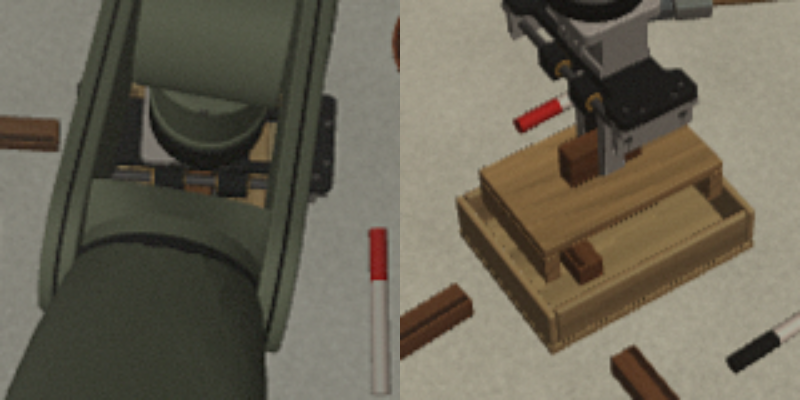

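The bridge hangs level and aligned above the box. I'll check the offset from the scene camera, then lower it.

Run:
```python
from rig import env
from h import *
s0=pickle.load(open("scene0.pkl","rb")); s=pickle.load(open("scene2.pkl","rb"))
P,_=segs(s0,(235,205,370,315),.042,.058); print("box",rect(P))
P,_=segs(s,(220,170,380,330),.088,.108); r=rect(P); print("bridge",r,P[:,2].min(),P[:,2].max())
A=np.c_[P[:,:2],np.ones(len(P))]; print("tilt",np.linalg.lstsq(A,P[:,2],rcond=None)[0][:2])
```

```text
box [571.6  -8.5 210.2 160.8  -2.3]
bridge [573.7  -8.7 176.9 111.2  -3.9] 0.08800347519317708 0.10790571761723433
tilt [-0.00429608 -0.01808275]
```

Run:
```python
from rig import env
from h import *
p=[BOX[0]-.0015,BOX[1]]
env.move_linear([*p,.118],rot=q(BY+.4),speed=.05)
r=env.move_linear([*p,.078],speed=.05,until_force=8); print(r,env.current_eef_pos(),env.current_contact_force())
if not r:
    r=env.move_linear([*p,.0665],speed=.015,until_force=5); print(r,env.current_eef_pos(),env.current_contact_force(),env.current_moment())
    z=env.current_eef_pos()[2]
    if z<.0735:
        env.set_gripper(.045); env.move_linear([*p,.2])
        env.reach([.45,-.35,.25],q(BY)); 
print(env.current_clock())
t=env.grab_frame("top"); s=env.grab_frame("scene")
for f,roi in((t,(300,165,380,270)),(s,(235,190,370,315))):
    P,_=segs(f,roi,.036,.06); print("all",rect(P),np.percentile(P[:,2],[5,50,95]))
    P,_=segs(f,roi,.07,.1); print("handle",rect(P),np.median(P[:,2]))
f=t;P,_=segs(f,(220,115,295,205),.012,.035); print("big",rect(P))
cv2.imwrite("pics/a3.png",np.hstack([cv2.resize(t["image"][155:275,280:400],(400,400)),cv2.resize(s["image"][190:330,230:370],(400,400))])[:,:,::-1])
```

```text
False [ 0.57079148 -0.00966235  0.07833071] [ 0.39617958  0.44812766 -2.78506194]
True [ 0.57061825 -0.0096479   0.07028853] [0.44088254 0.18076611 4.62791149] [ 0.0508094  -0.11219811 -0.021793  ]
20.8667
all [571.5 -10.7 174.9 106.   -2.6] [0.04553671 0.048768   0.05198137]
handle [571.3 -10.6  70.   20.   -2.6] 0.08433475861511017
all [572.   -7.8 209.1 162.6  -2.5] [0.03899823 0.05029444 0.05411902]
handle [572.9  -9.   69.8  24.4  -2.1] 0.0848538993410055
big [710.4 168.3 162.9 129.9  -2.2]
```

View pics/a3.png

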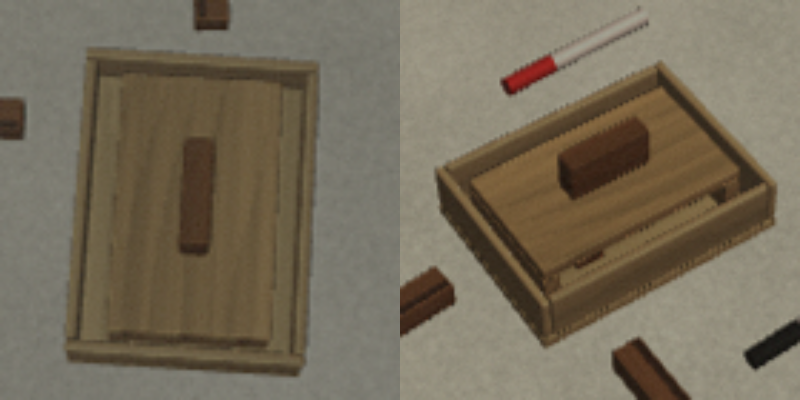

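The bridge is seated upright and centred. Its board is level with the rim (about 50 mm once the camera's 1.2 mm bias is corrected) and only the handle sticks out, at (197,195) in the left crop. The big corner hasn't moved.

```bash
python3 -c "
from rig import env
print(env.job_done())"
```

```text
the job is handed in; nothing more can be done
None
```

The job is handed in at about 21 s: the small corner lies flat on the box floor under the upright bridge, whose board is level with the rim, and the big corner was left where it was.

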